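Turn the post foot in the notching jig for its next cut

ROBOT

A 6-joint arm with a two-finger parallel gripper is mounted at the origin on a cart in front of the work surface, level with it; the furniture and walls round the work are solid. World frame = base frame: x ahead of the robot, y to its left, z up, the work surface at z = 0. Lengths are in mm, angles in rad, forces in N, time in s.
With the tool pointing down it reaches from about 275 to 1000 mm from the base axis. Payload 8.4 kg.
Tool frame: the origin (TCP) lies at the very end of the fingers, on their centre line; the grasp point (between the pads) lies 19 mm behind it; z points along the fingers, x is the direction in which the jaws open and shut, and the axes are right-handed (so a half turn about z gives the same grasp; the last joint's range is limited). The gripper opens to 85 mm and grips with 20 to 120 N. Pads are 22 mm wide; open, the fingers measure 114 mm over their backs; the gripper's body (76 mm by 85 mm) begins 54 mm behind the grasp point. The pads swing forward as they close: fully open they stand 13 mm farther back than shut.
Start: joints at [-1.151, 0.353, 1.633, -0, 1.155, -0.002], TCP at [255.876, -570.224, 231.281] pointing down, gripper open.
Joint ranges: [-2.63, 2.63], [-0.92, 2.1], [0.06, 2.66], [-1.3, 4.44], [0, 2.69], [-3.02, 3.02]. Speed limits (rad/s): [2.22, 2.22, 2.79, 3.14, 3.14, 3.14].

INTERFACE

Orientations are given as [roll, pitch, yaw] about the fixed x, y, z axes, in that order (R = Rz(yaw) Ry(pitch) Rx(roll)).
In Python, from rig import sense, grab_frame, calibration, sign_off gives the robot as it stands.
- The arm moves only by the tool servo_tool, never from a script. Its argument "series" is one flat list of numbers, 4 for each row, row after row: the shift along the world's x, y, z in m, then the turn about the world's z in degrees. In form: [x, y, z, yaw, x, y, z, yaw, ...]. A call has 1 to 8 rows; each row shifts and turns the commanded pose from where the row before left it; what a row does not reach is not made up. A row lasts 1/12 s, in which the tool goes at most 41.7 mm and 7.16 degrees, less where a joint would pass 70% of its speed; a pose out of reach is approached as far as the arm can. A call is refused whole if a number of a shift passes 0.0417 or a number of a turn 7.16, either way. A call with a gripper value outside its range is refused whole. "gripper" is the finger opening in m, from 0 to 0.0854, set as the call begins (left out, the last holds). The fingers move at their own pace and stop on an object; "newtons" is the grip in N (left out, the last holds). Time passes only in rows, so rows that do not move let the fingers close. It gives the time, the measured TCP pose, the force and the opening at its end, in the units of the state.
- sense(): the state, without advancing time (a new reading comes with each control period).
- grab_frame(name): name is "scene" or "top" or "wrist"; returns the picture (480x640x3 uint8, blue, green, red); there is no depth.
- calibration(name): a dict with "fx", "fy", "cx", "cy" (pixels), "rvec" (rotation vector, rad) and "tvec" (3), from world to camera coordinates, as OpenCV has them. Camera axes: x right, y down, z forward; pixel columns grow to the right and rows downward; lengths in mm; the calibration is good to about 2 mm. A picture is of the moment at which its call begins: read the wrist's pose just before it. calibration takes no time and is no camera call; for the wrist camera it gives the pose at the moment of the call.
- sign_off(): hands the job in, once; it reports no verdict.
The state is a dict: "clock": time; "qpos": joint angles; "qvel": joint speeds; "joint_efforts": joint torques, N m; "eef_pos": TCP position; "tcp_rot": TCP orientation; "contact_force": force on the tool from outside, world axes, zero at the start; "wrist_torque": the same for the moment, N m; "opening": opening from 0.0 (shut) to 1.0 (fully open).
Only numpy, scipy, OpenCV 4.12 (cv2) and the standard library are available. Lean on these libraries where they do the work, as an engineer would, in place of code of your own. Each camera call takes 0.05 s, during which the arm holds its last target. There are 200 camera calls.

TASK

The long side of the wooden post foot in the sloping jig has been notched: swing the turnbutton fully open, then turn the foot a quarter turn so that its plain, un-notched short end sits flush against the stop bar, flat on the sloping bed and centred between the ends of the bar. Then swing the turnbutton fully closed over the foot's edge, and leave the loose things around the jig where they lie.

Things in the scene. Friction and masses are not known exactly. Their poses are not given: they have to be found in the camera images.
- jig: Fixed wooden jig; its bed (x -25..151, y -118..72 mm) slopes up away from the robot at 25 degrees. Origin: on the bed, at the middle of the stop bar's working (upper) face, 40 mm above the bench. x points up the slope, y along the bar (left), z square out of the bed. The foot meets the bar only if pushed down the slope: friction may stop it sliding by itself.
- stop_bar (a point): Middle of the top edge of the stop bar's working face, 14 mm above the jig's origin. The dark wooden bar lies across the low end of the bed: 14 mm high, from x = -14 to 0 and y = -62 to 62 mm of the jig, with two 6 mm saw slots at y = -20 and 20.
- post_foot: Loose pale wooden foot, about 0.25 kg: plate 100 (x) x 70 (y) x 20 mm. Origin: middle of its underside, z up the post. The long side at +y and the short end at -x have two notches each, 6 mm wide; the others are plain. At the start +y meets the bar and +x points along the jig's +y; at the end +x must point down the slope (jig -x): a quarter turn counter-clockwise from above.
- post_top (a point): Middle of the top of the square post on the foot, 68 mm above the underside. The post is 28 x 28 mm, its sides parallel to the plate's, and stands 48 mm above the plate's middle; the place to grasp.
- plain_end (a point): Middle of the plain short end face of the foot (x = 50 mm, half way up its 20 mm thickness): the face that must meet the stop bar.
- turnbutton (a joint): Angle of the dark wooden turnbutton, 98 x 16 x 8 mm, turning parallel to the bed, its underside 22.5 mm above it. 0 = fully closed (stop): its 55 mm arm lies along jig y, over the foot's edge. 1.57 = open: the arm points straight up the slope (stop at 1.65). Seen from above it opens clockwise. Friction about 0.035 N m; it stays where left.
- button_pivot (a point): Turnbutton's pivot on top of its pillar, at x = 22, y = -75, z = 22.5 mm of the jig.
- button_peg (a point): Grip peg on the turnbutton's tail, 10 mm across, 26 mm high (30.5 to 56.5 mm above the bed); the point is on its axis, 13 mm below its top and 32 mm from the pivot, on the side away from the arm. In the jig frame it is at x = 22 - 32 sin(angle), y = -75 - 32 cos(angle) mm.
- sand_block: Bystander: loose cork sanding block 58 x 105 x 34 mm in front of the jig, to the right; origin under its centre. Leave it.
- pencil: Bystander: loose red pencil 7 x 142 x 7 mm lying to the right of and in front of the jig, to the right; origin under its centre. Leave it.
- paint_tube: Bystander: loose white paint tube 31 x 91 x 21 mm lying to the right of the jig; origin under its centre. Leave it.
There are look-alikes about, which are no part of the job. There is more than one size of the post_foot; the one meant has the size given above.

How it is judged:
By the outcome, as a careful person would: the job done as asked, in the order asked, and still so for the second after the job is handed in, with the robot touching nothing.
It also fails if it takes over 58 s, if anything falls off the work surface, if the arm or the gripper's body presses on something with over 40 N, if the wrist force passes 120 N, or if a joint passes its speed limit or range.

## Working session

There is one attempt and no reset: what is moved stays moved. The work goes in short steps, Python scripts to look and compute and a tool call to move; the robot and the scene stay as the last step left them, time stands still between calls to the robot, and variables do not carry over. Pictures are saved under pics/ and viewed, about 8 in all and at most 12, crops included, and the job is handed in when it is done.

Besides the shell and the picture viewer there is one more tool, called after "Call:" as name(argument=value, ...) on one line, values as JSON. servo_tool: Moves the arm, as the interface text tells. Its arguments: {"type":"object","properties":{"series":{"type":"array"},"gripper":{"type":"number"},"newtons":{"type":"number"}},"required":["series"]}

```bash
mkdir -p pics; python3 - <<'E'
from rig import *
import cv2,numpy as np
s=sense();print({k:np.round(v,3).tolist() for k,v in s.items()})
for n in("scene","top"):
    cv2.imwrite(f"pics/{n}0.png",grab_frame(n));c=calibration(n);print(n,c)
E
```

```text
{'clock': 0.0, 'qpos': [-1.151, 0.354, 1.634, -0.0, 1.155, -0.002], 'qvel': [0.001, -0.002, -0.0, -0.0, -0.001, -0.001], 'joint_efforts': [0.001, -60.524, -34.206, 0.0, 0.009, -0.0], 'eef_pos': [255.684, -569.807, 230.559], 'tcp_rot': [3.142, 0.001, -1.149], 'contact_force': [0.387, -0.475, 0.235], 'wrist_torque': [-0.001, 0.038, -0.062], 'opening': 0.998}
scene {'fx': 547.1069966282023, 'fy': 547.1069966282023, 'cx': 313.55950795852596, 'cy': 240.49531148157757, 'rvec': array([ 2.0731216 , -1.03381805,  0.49633878]), 'tvec': array([-500.94591591,  278.07141102,  882.57504936])}
top {'fx': 494.6671390745336, 'fy': 494.6671390745336, 'cx': 312.0308617786949, 'cy': 242.242178264988, 'rvec': array([ 2.14507588, -2.12820246,  0.15983335]), 'tvec': array([-217.89928317,  575.71970837,  891.66256797])}
```

View pics/scene0.png

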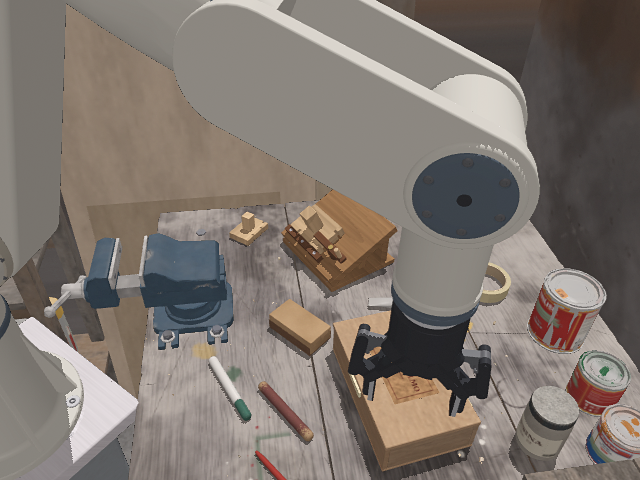

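View pics/top0.png

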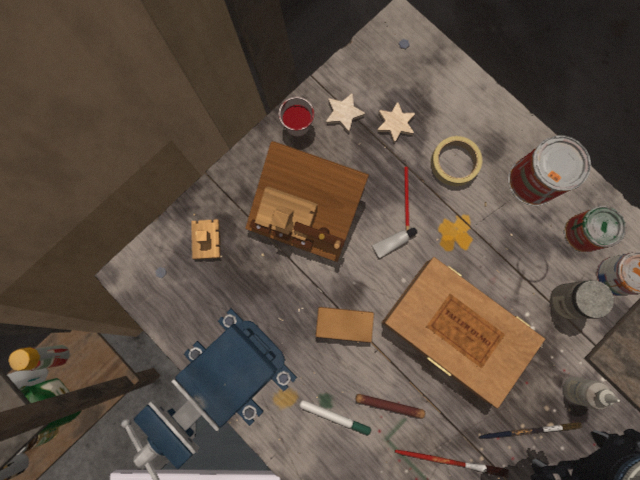

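The top view shows the target foot on the jig at about (285,215). The look-alike is the small foot on the bench at (205,240), which isn't on the jig. The turnbutton is dark, at about (318,238). Next I'll take one close crop and cast rays.

```bash
cat > h.py <<'E'
from rig import *
import cv2,numpy as np
from scipy.spatial.transform import Rotation as Ro
def cam(n,c=None):
    c=c or calibration(n);K=np.array([[c['fx'],0,c['cx']],[0,c['fy'],c['cy']],[0,0,1]]);return K,np.array(c['rvec']),np.array(c['tvec'])
def proj(n,P,c=None):
    K,r,t=cam(n,c);return cv2.projectPoints(np.array(P,float).reshape(-1,3),r,t,K,None)[0].reshape(-1,2)
def ray(n,uv,c=None):
    K,r,t=cam(n,c);R=cv2.Rodrigues(r)[0];uv=np.array(uv,float).reshape(-1,2)
    d=np.c_[uv,np.ones(len(uv))]@np.linalg.inv(K).T@R;return -R.T@t,d
def onz(n,uv,z,c=None):
    o,d=ray(n,uv,c);return o+d*((z-o[2])/d[:,2])[:,None]
E
python3 - <<'E'
from h import *
im=cv2.imread('pics/top0.png')
cv2.imwrite('pics/topc.png',cv2.resize(im[135:270,235:385],None,fx=4.4,fy=4.4,interpolation=cv2.INTER_CUBIC))
print(proj('top',[[0,0,0],[500,0,0],[500,-300,0],[700,0,0]]))
print(onz('top',[[285,215],[205,240],[345,325],[397,243],[407,195]],0).round())
E
```

```text
[[191.14699956 561.63387562]
 [203.00591155 283.99869723]
 [356.16058408 285.2174583 ]
 [207.23245673 185.04884207]]
[[ 639. -158.    0.]
 [ 587.   -0.    0.]
 [ 423. -278.    0.]
 [ 584. -381.    0.]
 [ 682. -403.    0.]]
```

View pics/topc.png

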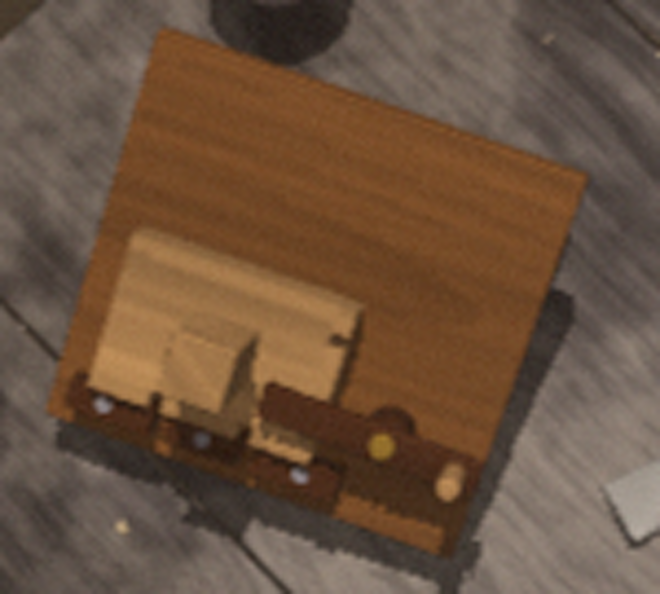

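The crop shows the 100x70 foot on the bed with the button closed over its right edge. The bed corners are at crop pixels (158,30), (587,178), (50,412) and (445,552), the pivot screw at (380,446), the peg top at about (452,472), and the post top at about (203,370). Next I'll fit the jig pose.

```bash
cat >> h.py <<'E'
T=np.radians(25)
def jigR(yaw): return Ro.from_euler('z',yaw)*Ro.from_euler('y',-T)
def j2w(p,P): return jigR(p[2]).apply(np.array(P,float).reshape(-1,3))+[p[0],p[1],40]
E
python3 - <<'E'
from h import *
from scipy.optimize import least_squares
J=[[151,72,0],[151,-118,0],[-25,72,0],[-25,-118,0],[22,-75,31.5],[22,-107,56.5]]
uv=np.array([[158,30],[587,178],[50,412],[445,552],[380,446],[455,467]])/4.4+[234.6,134.6]
f=lambda p:(proj('top',j2w(p,J))-uv).ravel()
r=least_squares(f,[600,-150,0]);print(r.x,np.degrees(r.x[2]),r.fun.reshape(-1,2).round(1))
p=r.x
print(j2w(p,[[0,0,0],[0,0,14],[22,-75,22.5],[22,-107,43.5],[-10,-75,43.5]]).round(1))
# post top: intersect ray with plane jig z=68
R=jigR(p[2]);o,d=ray('top',np.array([[203,370]])/4.4+[234.6,134.6]);o=R.inv().apply(o-[p[0],p[1],40]);d=R.inv().apply(d[0])
print('post top jig',o+d*(68-o[2])/d[2], 'scene proj',proj('scene',j2w(p,J)).round())
E
```

```text
[ 6.04311609e+02 -1.58251765e+02 -3.34395622e-01] -19.159457841609434 [[-0.6 -1.5]
 [ 0.3 -1.6]
 [-1.3 -0.2]
 [ 1.8  0.8]
 [ 0.8 -1.1]
 [-1.1  3.4]]
[[ 604.3 -158.3   40. ]
 [ 598.7 -156.3   52.7]
 [ 589.5 -232.5   69.7]
 [ 570.7 -259.8   88.7]
 [ 553.8 -220.1   75.2]]
post top jig [35.21129919  0.81903162 68.        ] scene proj [[341. 180.]
 [397. 224.]
 [281. 231.]
 [331. 281.]
 [331. 246.]
 [337. 248.]]
```

Call:
servo_tool(series=[0.027, 0.041, 0.006, -5.4, 0.027, 0.041, 0.006, -5.4, 0.027, 0.041, 0.006, -5.4, 0.027, 0.041, 0.006, -5.4, 0.027, 0.041, 0.006, -5.4, 0.027, 0.041, 0.006, -5.4, 0.027, 0.041, 0.006, -5.4, 0.027, 0.041, 0.006, -5.4], gripper=0.03)

```text
clock: 0.77
eef_pos: [438.4, -292.0, 271.8]
tcp_rot: [3.141, 0.0, -1.908]
contact_force: [0.6, -0.7, -0.2]
opening: 0.353
```

```bash
python3 - <<'E'
from h import *
import json
c=calibration('wrist');im=grab_frame('wrist');cv2.imwrite('pics/w1.png',im)
json.dump({k:np.array(v).tolist() for k,v in c.items()},open('w1.json','w'))
s=sense();print(s['clock'],s['eef_pos'],s['tcp_rot'],s['qpos'])
K,r,t=cam('wrist',c);R=cv2.Rodrigues(r)[0];print('cam',-R.T@t,R)
p=[604.3,-158.25,-.3344]
print(proj('wrist',j2w(p,[[0,62,14],[0,-62,14],[22,-75,31.5],[22,-107,56.5],[35,0,68]]),c).round())
E
```

```text
0.8167 [ 442.22586111 -286.81128242  272.83703795] [-3.13975593  0.00381554 -1.91816187] [-0.58089989  0.15970109  1.79490404  0.00446324  1.18608709  1.33559234]
cam [ 499.36668022 -313.80921303  414.37017892] [[-0.33170923 -0.94338022  0.0016587 ]
 [-0.91078754  0.32070626  0.26002605]
 [-0.24583539  0.08474232 -0.96560018]]
[[ 75. 102.]
 [200. 101.]
 [204.  83.]
 [234.  92.]
 [ 95.  80.]]
```

View pics/w1.png

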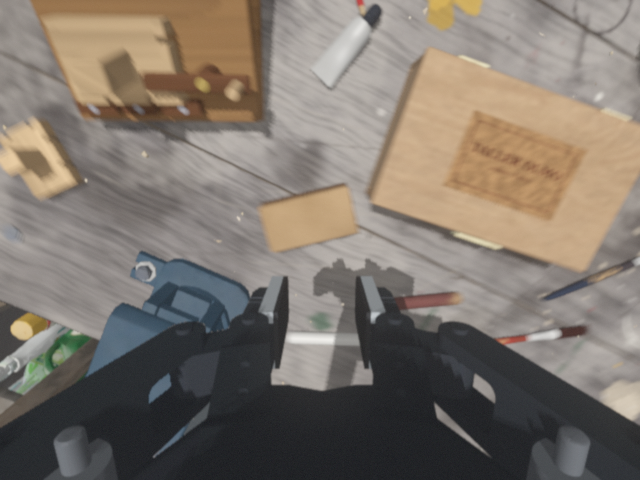

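The wrist view shows the pivot at (204,84) and the peg at (234,91), both matching the predicted positions. The foot is at upper left. I'll move closer for an accurate check.

Call:
servo_tool(series=[0.03, 0.025, 0, 0, 0.03, 0.025, 0, 0, 0.03, 0.025, 0, 0, 0.03, 0.025, 0, 0, 0, 0, 0, 0])

```text
clock: 1.23
eef_pos: [562.1, -189.8, 271.4]
tcp_rot: [-3.14, 0.002, -1.9]
contact_force: [-0.4, -0.0, -0.7]
opening: 0.35
```

```bash
python3 - <<'E'
from h import *
import json
c=calibration('wrist');im=grab_frame('wrist');cv2.imwrite('pics/w2.png',im)
json.dump({k:np.array(v).tolist() for k,v in c.items()},open('w2.json','w'))
s=sense();print(s['clock'],s['eef_pos'],s['tcp_rot'])
p=[604.3,-158.25,-.3344]
q=proj('wrist',j2w(p,[[0,62,14],[0,-62,14],[22,-75,31.5],[22,-107,56.5],[35,0.8,68],[-25,72,0],[-25,-118,0],[151,-118,0]]),c).round();print(q)
x0,y0=100,0
b=im[0:260,130:480].copy()
b=cv2.resize(b,None,fx=2.2,fy=2.2,interpolation=cv2.INTER_CUBIC)
for u in q: cv2.drawMarker(b,tuple(int(v) for v in (u-[130,0])*2.2),(0,255,0),0,8,1)
cv2.imwrite('pics/w2c.png',b)
E
```

```text
1.2833 [ 559.83804036 -191.5255124   271.10272931] [ 3.14125815e+00  5.86439676e-04 -1.89901756e+00]
[[221. 185.]
 [339. 186.]
 [353. 176.]
 [390. 190.]
 [270. 184.]
 [219. 198.]
 [387. 199.]
 [415.  14.]]
```

View pics/w2c.png

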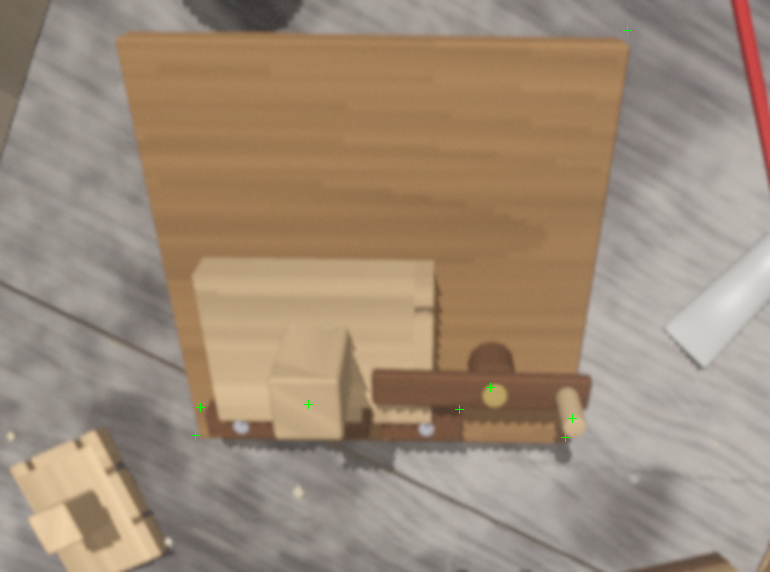

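```bash
python3 - <<'E'
from h import *
import json
from scipy.optimize import least_squares
c2=json.load(open('w2.json'));c1=json.load(open('w1.json'))
J=[[151,72,0],[151,-118,0],[-25,72,0],[-25,-118,0],[22,-75,31.5],[22,-107,56.5]]
ut=np.array([[158,30],[587,178],[50,412],[445,552],[380,446],[452,470]])/4.4+[234.6,134.6]
uw=np.array([[121,38],[627,41],[199,437],[564,440],[494,396],[573,424]])/2.2+[129.6,-.3]
fw=lambda p:(proj('wrist',j2w(p,J),c2)-uw).ravel()
ft=lambda p:(proj('top',j2w(p,J))-ut).ravel()
for f in(fw,lambda p:np.r_[fw(p),ft(p)]):
    r=least_squares(f,[600,-150,0],loss='soft_l1');p=r.x;print(p,f(p).reshape(-1,2).round(1).tolist())
    R=jigR(p[2]);o,d=ray('wrist',np.array([[308,407]])/2.2+[129.6,-.3],c2);o=R.inv().apply(o-[p[0],p[1],40]);d=R.inv().apply(d[0])
    print('post top',o+d*(68-o[2])/d[2])
    print(j2w(p,[[0,0,0],[22,-75,22.5],[22,-107,43.5],[35,0,68]]).round(1))
E
```

```text
[ 6.01899638e+02 -1.57927921e+02 -3.37220622e-01] [[-5.9, -0.6], [0.9, -0.1], [-0.6, 1.4], [1.1, 1.3], [-0.3, -1.0], [0.5, 0.4]]
post top [36.71261068  1.38744206 68.        ]
[[ 601.9 -157.9   40. ]
 [ 586.9 -232.2   69.7]
 [ 568.  -259.4   88.7]
 [ 604.7 -158.9  116.4]]
[ 6.02241340e+02 -1.57914168e+02 -3.38354518e-01] [[-5.9, -1.2], [1.0, -0.3], [-0.8, 1.1], [1.0, 1.2], [-0.4, -1.3], [0.4, 0.2], [-0.4, -0.5], [0.4, -0.2], [-1.5, 0.7], [1.5, 2.1], [0.6, 0.2], [-0.7, 4.1]]
post top [36.34093321  1.28987901 68.        ]
[[ 602.2 -157.9   40. ]
 [ 587.2 -232.1   69.7]
 [ 568.2 -259.4   88.7]
 [ 605.1 -158.9  116.4]]
```

Call:
servo_tool(series=[0.002, -0.017, -0.03, 0, 0.002, -0.017, -0.03, 0, 0.002, -0.017, -0.03, 0, 0.001, -0.017, -0.03, 0, 0, 0, 0, 0, 0, 0, 0, 0])

```text
clock: 1.78
eef_pos: [562.8, -262.5, 150.0]
tcp_rot: [3.137, 0.0, -1.905]
contact_force: [-0.5, -0.2, 0.1]
opening: 0.353
```

Call:
servo_tool(series=[0.002, 0.0015, -0.025, 0, 0.002, 0.0015, -0.025, 0, 0, 0, -0.014, 0, 0, 0, 0, 0, 0, 0, 0, 0])

```text
clock: 2.2
eef_pos: [569.1, -258.7, 89.0]
tcp_rot: [-3.141, 0.0, -1.903]
contact_force: [-0.2, 0.1, 0.6]
opening: 0.352
```

```bash
python3 - <<'E'
from h import *
P=[]
for i in range(3):
    im=grab_frame('wrist');s=sense();P.append(np.r_[s['eef_pos'],s['tcp_rot'][2],s['contact_force']])
print(np.round(P,2))
cv2.imwrite('pics/w3.png',im[140:400,190:450].repeat(2,0).repeat(2,1))
E
```

```text
[[ 5.6972e+02 -2.5908e+02  8.9770e+01 -1.9000e+00 -3.8000e-01  2.8000e-01
  -1.9000e-01]
 [ 5.6999e+02 -2.5922e+02  8.9990e+01 -1.9000e+00  5.1000e-01  3.3000e-01
   7.0000e-02]
 [ 5.7000e+02 -2.5931e+02  8.9960e+01 -1.9000e+00  8.0000e-01  6.4000e-01
  -5.5000e-01]]
```

View pics/w3.png

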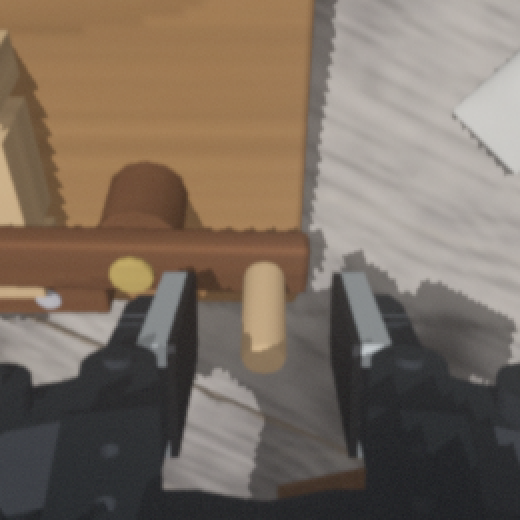

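The peg is centred between the pads, seen at about (265,315) in the crop. I'll lower slightly and grip.

Call:
servo_tool(series=[-0.003, 0, -0.003, 0, 0, 0, 0, 0, 0, 0, 0, 0, 0, 0, 0, 0], gripper=0.0, newtons=25)

```text
clock: 2.68
eef_pos: [566.0, -258.1, 85.5]
tcp_rot: [-3.141, 0.001, -1.903]
contact_force: [0.4, 4.9, 3.9]
opening: 0.095
```

```bash
python3 - <<'E'
from h import *
p=[602,-158,-.338]
a=np.arange(0,1.66,1.65/12)
W=j2w(p,np.c_[22-32*np.sin(a),-75-32*np.cos(a),0*a+45]);print(np.c_[a,np.vstack([[0]*3,np.diff(W,axis=0)])].round(2), W[-1]-W[0])
s=sense();print(s['eef_pos'],s['contact_force'],s['opening'])
E
```

```text
[[ 0.    0.    0.    0.  ]
 [ 0.14 -3.65  1.6  -1.85]
 [ 0.27 -3.38  2.14 -1.82]
 [ 0.41 -3.05  2.64 -1.75]
 [ 0.55 -2.66  3.09 -1.65]
 [ 0.69 -2.22  3.48 -1.51]
 [ 0.82 -1.73  3.81 -1.35]
 [ 0.96 -1.22  4.06 -1.16]
 [ 1.1  -0.68  4.24 -0.95]
 [ 1.24 -0.13  4.33 -0.73]
 [ 1.37  0.42  4.35 -0.49]
 [ 1.51  0.97  4.28 -0.24]
 [ 1.65  1.5   4.13  0.02]] [-15.82434248  42.16493746 -13.4813877 ]
[ 566.04096762 -258.11754972   85.49171354] [0.42627958 4.87410964 3.92000223] 0.09499300602720982
```

Call:
servo_tool(series=[-0.0037, 0.0016, -0.0018, 0, -0.0034, 0.0021, -0.0018, 0, -0.003, 0.0026, -0.0018, 0, -0.0027, 0.0031, -0.0016, 0, -0.0022, 0.0035, -0.0015, 0, -0.0017, 0.0038, -0.0013, 0])

```text
clock: 3.18
eef_pos: [548.7, -243.1, 75.8]
tcp_rot: [-3.141, -0.002, -1.903]
contact_force: [-5.9, -4.9, 4.0]
opening: 0.096
```

Call:
servo_tool(series=[-0.0012, 0.0041, -0.0012, 0, -0.0007, 0.0042, -0.001, 0, -0.0001, 0.0043, -0.0007, 0, 0.0004, 0.0044, -0.0005, 0, 0.001, 0.0043, -0.0002, 0, 0.001, 0.003, 0, 0, 0, 0, 0, 0, 0, 0, 0, 0])

```text
clock: 3.85
eef_pos: [545.2, -216.9, 70.2]
tcp_rot: [3.133, -0.0, -1.903]
contact_force: [-11.7, 0.2, 1.3]
opening: 0.099
```

Call:
servo_tool(series=[0, 0, 0, 0, 0, 0, 0, 0, 0, 0, 0.03, 0, 0, 0, 0.035, 0, 0, 0, 0.035, 0, 0.0, 0.01, 0.03, 0, 0, 0, 0, 0, 0, 0, 0, 0], gripper=0.035)

```text
clock: 4.52
eef_pos: [551.1, -208.2, 203.7]
tcp_rot: [-3.136, -0.0, -1.902]
contact_force: [-0.1, -0.1, -0.7]
opening: 0.409
```

```bash
python3 - <<'E'
from h import *
p=[602,-158,-.338]
c=calibration('wrist');im=grab_frame('wrist');s=sense();print(s['clock'],s['eef_pos'],s['tcp_rot'])
x,y=0,0
q=proj('wrist',j2w(p,[[22,-75,31.5],[-10,-75,56.5],[77,-75,30.5],[36.5,1.3,68]]),c);print(q.round())
b=im[0:300,100:500].copy()
b=cv2.resize(b,None,fx=2,fy=2)
for u in q: cv2.drawMarker(b,tuple(int(v) for v in (u-[100,0])*2),(0,255,0),0,10,1)
cv2.imwrite('pics/w4.png',b)
E
```

```text
4.5667 [ 549.97172848 -207.9387618   201.96833319] [-3.13958791e+00 -1.15155179e-04 -1.90257903e+00]
[[334. 181.]
 [334. 233.]
 [337. 110.]
 [223. 190.]]
```

View pics/w4.png

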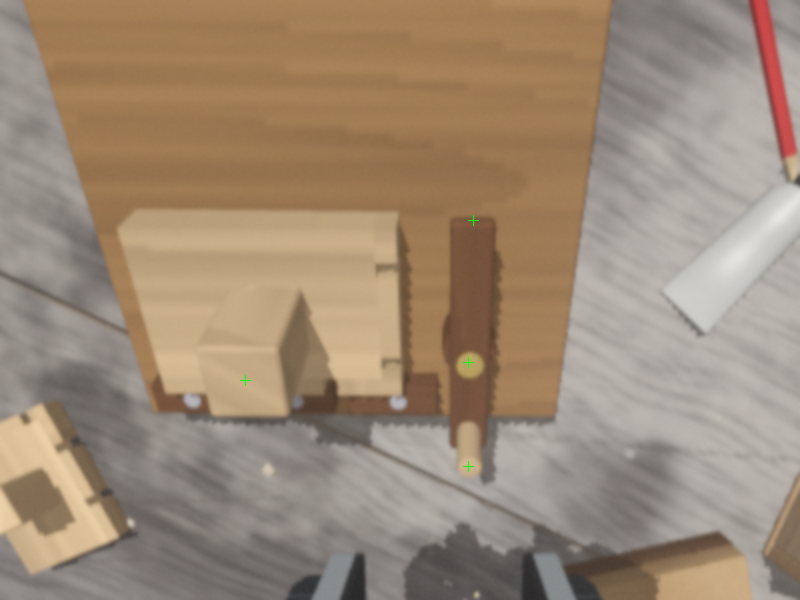

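The button is open: its arm points straight up the slope and the tip and peg fall on the predicted marks for 1.57. The post top is at about (245,380) in the crop, also as predicted. Now to grasp the post.

Call:
servo_tool(series=[0.02, 0.016, -0.01, 0, 0.02, 0.016, -0.01, 0, 0.02, 0.016, -0.02, 0, 0, 0, -0.01, 0, 0, 0, 0, 0, 0, 0, 0, 0], gripper=0.055)

```text
clock: 5.07
eef_pos: [608.0, -159.8, 149.4]
tcp_rot: [3.138, -0.001, -1.903]
contact_force: [-0.5, 0.0, -0.3]
opening: 0.646
```

Call:
servo_tool(series=[0, 0, -0.025, 0, 0, 0, -0.025, 0, 0, 0, -0.012, 0, 0, 0, 0, 0, 0, 0, 0, 0, 0, 0, 0, 0])

```text
clock: 5.57
eef_pos: [610.2, -160.5, 90.7]
tcp_rot: [-3.14, 0.0, -1.903]
contact_force: [-0.7, 0.1, -0.4]
opening: 0.64
```

Call:
servo_tool(series=[0, 0, 0, 0, 0, 0, 0, 0, 0, 0, 0, 0, 0, 0, 0, 0], gripper=0.0, newtons=30)

```text
clock: 5.9
eef_pos: [610.5, -159.9, 90.8]
tcp_rot: [-3.139, 0.001, -1.903]
contact_force: [-1.1, 1.2, 7.1]
opening: 0.325
```

Call:
servo_tool(series=[0, 0, 0.01, 0, 0, 0, 0.02, 0, 0, 0, 0.03, 0, 0, 0, 0.03, 0, 0, 0, 0, 0, 0, 0, 0, 0])

```text
clock: 6.4
eef_pos: [610.4, -160.2, 181.5]
tcp_rot: [-3.138, 0.0, -1.903]
contact_force: [0.6, 0.0, -4.4]
opening: 0.323
```

```bash
python3 - <<'E'
from h import *
s=sense();print(s['clock'],s['eef_pos'],s['tcp_rot'],s['opening'],s['contact_force'],s['wrist_torque'])
b=np.hstack([grab_frame('wrist')[0:480,60:500],grab_frame('scene')[150:390,190:410].repeat(2,0).repeat(2,1)[:, :340]])
cv2.imwrite('pics/w5.png',b)
E
```

```text
6.4 [ 610.4235938  -160.19078852  181.4547478 ] [-3.13813004e+00  1.10424066e-04 -1.90284702e+00] 0.3231552124922871 [ 0.58614792  0.03197524 -4.37691815] [0.04827973 0.09640846 0.01412649]
```

View pics/w5.png

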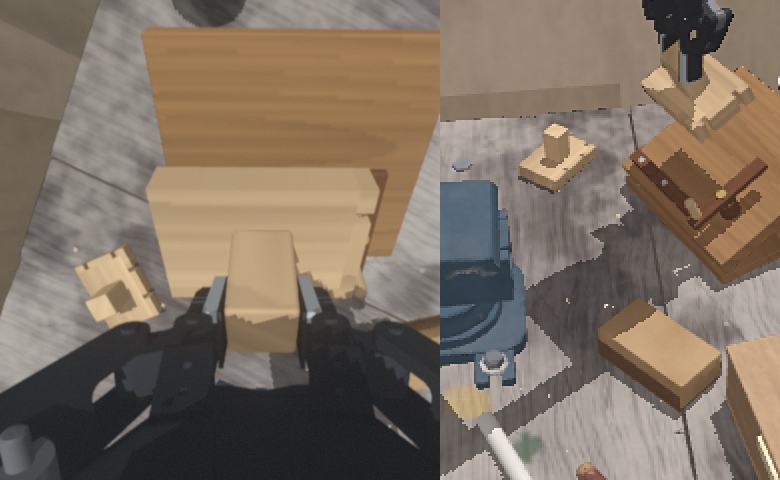

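The foot is held with its 25° tilt. I'll carry it to the free bench area while yawing +90°, then lay it flat there.

Call:
servo_tool(series=[-0.012, -0.001, 0, 7, -0.012, -0.001, 0, 7, -0.012, -0.001, 0, 7, -0.012, -0.001, 0, 7, -0.012, -0.001, 0, 7, -0.012, -0.001, 0, 7, -0.012, -0.001, 0, 7, -0.012, -0.001, 0, 7])

```text
clock: 7.17
eef_pos: [511.6, -167.5, 177.4]
tcp_rot: [3.139, 0.003, -0.919]
contact_force: [-0.2, 0.8, -3.5]
opening: 0.324
```

Call:
servo_tool(series=[-0.012, -0.001, 0, 7, -0.012, -0.001, -0.02, 7, 0, 0, -0.02, 7, 0, 0, -0.02, 7, 0, 0, -0.02, 6, 0, 0, -0.02, 0, 0, 0, 0, 0, 0, 0, 0, 0])

```text
clock: 7.83
eef_pos: [487.7, -169.3, 77.6]
tcp_rot: [3.142, 0.005, -0.333]
contact_force: [0.2, 0.4, -2.3]
opening: 0.32
```

Call:
servo_tool(series=[0, 0, -0.01, 0, 0, 0, -0.01, 0, 0, 0, -0.008, 0, 0, 0, 0, 0], newtons=20)

```text
clock: 8.17
eef_pos: [489.7, -169.9, 50.6]
tcp_rot: [-3.141, -0.0, -0.333]
contact_force: [0.2, 1.1, -2.9]
opening: 0.321
```

Call:
servo_tool(series=[0, 0, -0.003, 0, 0, 0, -0.002, 0, 0, 0, 0, 0])

```text
clock: 8.42
eef_pos: [490.3, -169.6, 48.7]
tcp_rot: [-3.141, -0.001, -0.333]
contact_force: [-6.9, 7.3, 32.2]
opening: 0.324
```

Call:
servo_tool(series=[0, 0, 0.001, 0, 0.0015, 0.004, 0, 0, 0.0015, 0.004, -0.0005, 0, 0.0015, 0.004, -0.001, 0, 0, 0, 0, 0])

```text
clock: 8.83
eef_pos: [494.4, -157.5, 46.1]
tcp_rot: [-3.142, -0.0, -0.332]
contact_force: [-2.7, 0.3, 7.6]
opening: 0.321
```

Call:
servo_tool(series=[0.0015, 0.004, -0.0015, 0, 0.0015, 0.004, -0.002, 0, 0.0015, 0.004, -0.0022, 0, 0.0005, 0.0015, -0.0005, 0, 0, 0, 0, 0])

```text
clock: 9.25
eef_pos: [499.1, -144.1, 39.5]
tcp_rot: [-3.142, 0.0, -0.332]
contact_force: [-1.5, 0.9, 3.4]
opening: 0.321
```

```bash
python3 - <<'E'
from h import *
b=np.hstack([grab_frame('wrist')[0:400,100:500],cv2.resize(grab_frame('scene')[220:370,200:350],None,fx=2.66,fy=2.66)[:400,:398]])
s=sense();print(s['clock'],s['eef_pos'],s['contact_force'])
cv2.imwrite('pics/w6.png',b)
E
```

```text
Traceback (most recent call last):
ValueError: all the input array dimensions except for the concatenation axis must match exactly, but along dimension 0, the array at index 0 has size 400 and the array at index 1 has size 399
```

Call:
servo_tool(series=[0, 0, 0, 0, 0, 0, 0, 0, 0, 0, 0.03, 0, 0, 0, 0.035, 0, 0, 0, 0.035, 0, 0, 0, 0, -7, 0, 0, 0, -7, 0, 0, 0, -7], gripper=0.055)

```text
clock: 10.02
eef_pos: [499.7, -144.7, 140.6]
tcp_rot: [-3.14, -0.002, -0.705]
contact_force: [-0.2, 0.0, 0.2]
opening: 0.645
```

Call:
servo_tool(series=[0, 0, 0, -7, 0, 0, 0, -7, 0, 0, 0, -7, 0, 0, 0, -7, 0, 0, 0, -7, 0, 0, 0, -7, 0, 0, 0, -7, 0, 0, 0, -7])

```text
clock: 10.68
eef_pos: [499.2, -144.5, 139.6]
tcp_rot: [-3.141, 0.0, -1.682]
contact_force: [0.1, 0.7, 0.1]
opening: 0.644
```

Call:
servo_tool(series=[0, 0, 0, -7, 0, 0, 0, -6, 0, 0, 0, 0, 0, 0, 0, 0])

```text
clock: 11.02
eef_pos: [499.2, -144.5, 139.6]
tcp_rot: [-3.141, 0.0, -1.9]
contact_force: [-0.4, 0.5, 0.0]
opening: 0.643
```

```bash
python3 - <<'E'
from h import *
c=calibration('wrist');w=grab_frame('wrist')
s=sense();print(s['clock'],s['eef_pos'],s['tcp_rot'])
b=np.hstack([w[60:460,100:500],cv2.resize(grab_frame('scene')[220:370,200:350],(400,400))])
print(proj('wrist',[[499,-144,68],[499,-144,20]],c)-[100,60])
cv2.imwrite('pics/w6.png',b)
E
```

```text
11.0667 [ 499.13477221 -144.4618058   139.60620381] [-3.14140348e+00  7.89014006e-05 -1.89938955e+00]
[[219.80845434 187.84729731]
 [220.00468516 170.21380095]]
```

View pics/w6.png

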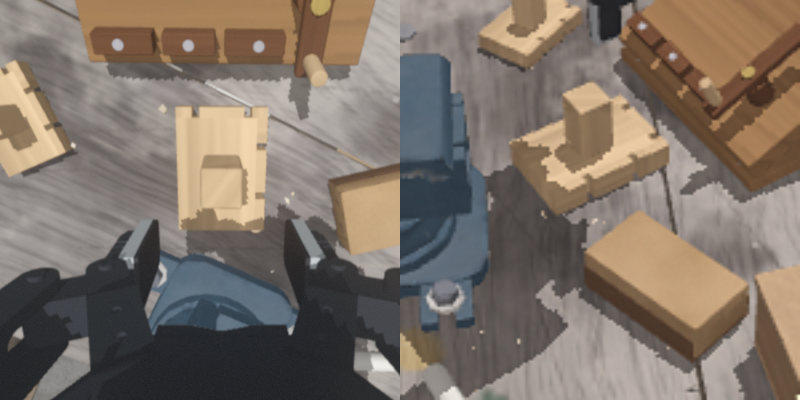

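The foot stands flat on the bench, with its post at about (222,188) against a predicted (220,188). The notched short end faces the jig and the plain end faces the robot, as needed. Now to regrasp.

Call:
servo_tool(series=[0, 0, -0.035, 0, 0, 0, -0.035, 0, 0, 0, -0.025, 0, 0, 0, -0.006, 0, 0, 0, 0, 0, 0, 0, 0, 0])

```text
clock: 11.62
eef_pos: [499.5, -144.5, 39.3]
tcp_rot: [-3.141, 0.0, -1.902]
contact_force: [0.3, 0.4, -0.0]
opening: 0.641
```

Call:
servo_tool(series=[0, 0, 0, 0, 0, 0, 0, 0, 0, 0, 0, 0, 0, 0, 0, 0], gripper=0.0, newtons=25)

```text
clock: 11.95
eef_pos: [500.2, -144.6, 40.2]
tcp_rot: [-3.139, 0.0, -1.903]
contact_force: [-0.2, 1.7, 7.9]
opening: 0.325
```

Call:
servo_tool(series=[0, 0, 0.02, 0, 0, 0, 0.035, 0, 0, 0, 0.04, 0, 0, 0, 0.04, 0, 0, 0, 0.02, 0, 0, 0, 0, 0, 0, 0, 0, 0])

```text
clock: 12.53
eef_pos: [499.5, -144.5, 194.9]
tcp_rot: [-3.139, 0.0, -1.903]
contact_force: [-1.1, 0.4, -4.1]
opening: 0.325
```

```bash
python3 - <<'E'
from h import *
p=[602,-158,-.338]
print('final post pts, z=57 & top',j2w(p,[[50,0,57],[50,0,68],[50,0,0]]),'start edge (100,0,0) x+15:',j2w(p,[[115,0,0]]))
E
```

```text
final post pts, z=57 & top [[ 622.02516773 -165.03861029  112.79045695]
 [ 617.63939715 -163.49706365  122.75984261]
 [ 644.75143346 -173.02662467   61.13091309]] start edge (100,0,0) x+15: [[ 700.32829697 -192.56123674   88.6011001 ]]
```

Call:
servo_tool(series=[0.025, -0.005, 0, 0, 0.025, -0.005, 0, 0, 0.025, -0.005, 0, 0, 0.025, -0.005, 0, 0, 0.025, -0.005, 0, 0, 0.025, -0.005, -0.01, 0, 0.001, 0, -0.03, 0, 0, 0, 0, 0])

```text
clock: 13.2
eef_pos: [647.0, -173.4, 145.8]
tcp_rot: [3.131, -0.001, -1.903]
contact_force: [-2.7, 0.5, -5.0]
opening: 0.323
```

Call:
servo_tool(series=[0, 0, -0.01, 0, 0, 0, -0.01, 0, 0, 0, 0, 0, 0, 0, 0, 0], newtons=20)

```text
clock: 13.53
eef_pos: [649.3, -174.3, 133.3]
tcp_rot: [3.141, -0.0, -1.903]
contact_force: [-0.7, -0.0, -3.0]
opening: 0.321
```

Call:
servo_tool(series=[0, 0, -0.004, 0, 0, 0, -0.002, 0, 0, 0, 0, 0])

```text
clock: 13.78
eef_pos: [650.0, -174.4, 127.9]
tcp_rot: [-3.141, 0.0, -1.903]
contact_force: [-0.5, -0.7, -3.5]
opening: 0.325
```

Call:
servo_tool(series=[0, 0, -0.0015, 0, 0, 0, -0.0015, 0, 0, 0, 0, 0])

```text
clock: 14.03
eef_pos: [650.1, -174.3, 125.7]
tcp_rot: [-3.141, 0.0, -1.903]
contact_force: [-4.1, 1.8, 4.7]
opening: 0.325
```

Call:
servo_tool(series=[-0.0045, 0.0016, -0.0046, 0, -0.0041, 0.0014, -0.005, 0, -0.0037, 0.0013, -0.0053, 0, 0, 0, 0, 0])

```text
clock: 14.37
eef_pos: [637.4, -169.9, 110.0]
tcp_rot: [-3.141, 0.0, -1.903]
contact_force: [-2.5, 1.5, 2.4]
opening: 0.323
```

Call:
servo_tool(series=[-0.0032, 0.0011, -0.0057, 0, -0.0028, 0.001, -0.0055, 0, 0, 0, 0, 0, 0, 0, 0, 0])

```text
clock: 14.7
eef_pos: [631.8, -168.0, 98.9]
tcp_rot: [-3.142, 0.0, -1.903]
contact_force: [-3.2, 2.0, 2.6]
opening: 0.326
```

Call:
servo_tool(series=[0, 0, 0, 0, 0, 0, 0, 0, 0, 0, 0, 0], gripper=0.045)

```text
clock: 14.95
eef_pos: [632.2, -168.2, 98.7]
tcp_rot: [-3.141, 0.0, -1.903]
contact_force: [0.4, -0.1, 0.4]
opening: 0.531
```

Call:
servo_tool(series=[0, 0, 0, 0, 0, 0, 0, 0, 0, 0, 0, 0, 0, 0, 0, 0], gripper=0.0)

```text
clock: 15.28
eef_pos: [631.9, -168.0, 98.6]
tcp_rot: [-3.141, 0.0, -1.903]
contact_force: [-0.5, 0.3, 1.0]
opening: 0.322
```

```bash
python3 - <<'E'
from h import *
w=grab_frame('wrist')
s=sense();print(s['clock'],s['eef_pos'],s['tcp_rot'],s['contact_force'])
b=np.hstack([w[60:460,100:500],cv2.resize(grab_frame('scene')[160:310,240:390],(400,400))])
cv2.imwrite('pics/w7.png',b)
E
```

```text
15.3333 [ 631.89830187 -168.0004409    98.60453796] [-3.14129089e+00  3.08492121e-05 -1.90294216e+00] [0.3551209  0.799665   0.72092346]
```

View pics/w7.png

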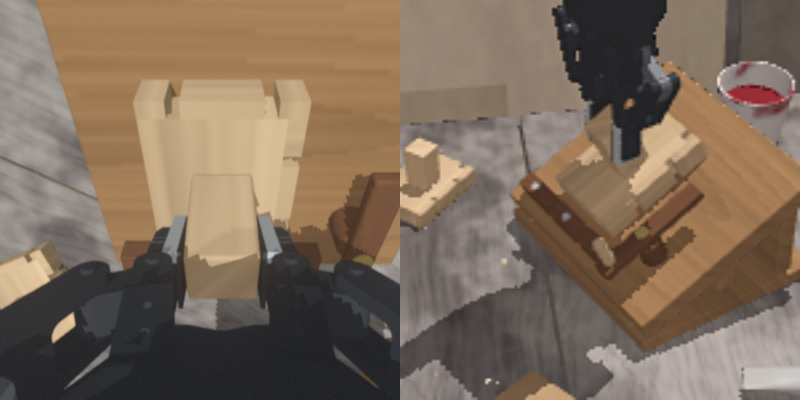

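The foot lies flat, with its plain end a little above the bar. I'll push it down the slope until it makes contact.

Call:
servo_tool(series=[-0.0026, 0.0009, -0.0012, 0, -0.0026, 0.0009, -0.0012, 0, -0.0026, 0.0009, -0.0012, 0, 0, 0, 0, 0])

```text
clock: 15.72
eef_pos: [624.2, -165.5, 95.0]
tcp_rot: [-3.14, -0.0, -1.903]
contact_force: [3.0, -1.5, -2.1]
opening: 0.325
```

Call:
servo_tool(series=[-0.0018, 0.0006, -0.0008, 0, 0, 0, 0, 0, 0, 0, 0, 0])

```text
clock: 15.97
eef_pos: [623.9, -165.4, 95.1]
tcp_rot: [-3.137, 0.0, -1.903]
contact_force: [4.4, -3.9, 0.9]
opening: 0.322
```

Call:
servo_tool(series=[-0.0018, 0.0006, -0.0008, 0, 0, 0, 0, 0, 0, 0, 0, 0])

```text
clock: 16.22
eef_pos: [623.5, -165.3, 95.2]
tcp_rot: [-3.134, 0.0, -1.903]
contact_force: [6.3, -4.7, 4.7]
opening: 0.324
```

Call:
servo_tool(series=[-0.0018, 0.0006, -0.0008, 0, 0, 0, 0, 0, 0, 0, 0, 0])

```text
clock: 16.47
eef_pos: [622.9, -165.2, 95.3]
tcp_rot: [-3.132, 0.0, -1.903]
contact_force: [8.1, -5.0, 7.8]
opening: 0.328
```

Call:
servo_tool(series=[0, 0, 0, 0, 0, 0, 0, 0, 0, 0, 0, 0, 0, 0, 0.03, 0, 0, 0, 0.04, 0, -0.03, -0.01, 0.035, 0, -0.03, -0.015, 0, 0, 0, 0, 0, 0], gripper=0.055)

```text
clock: 17.13
eef_pos: [558.1, -188.5, 194.6]
tcp_rot: [3.14, -0.001, -1.903]
contact_force: [0.6, -0.4, -1.3]
opening: 0.64
```

```bash
python3 - <<'E'
from h import *
grab_frame('top')
p=[602,-158,-.338]
c=calibration('wrist');im=grab_frame('wrist');s=sense();print(s['clock'],s['eef_pos'],s['tcp_rot'])
J=[[22,-75,31.5],[-10,-75,56.5],[100,35,20],[100,-35,20],[0,35,20],[0,-35,20],[50,0,68],[0,62,14],[0,-62,14]]
q=proj('wrist',j2w(p,J),c);print(q.round(1).tolist())
b=cv2.resize(im[40:270,130:430],None,fx=2.6,fy=2.6,interpolation=cv2.INTER_CUBIC)
for u in q: cv2.drawMarker(b,tuple(int(v) for v in (u-[130,40])*2.6),(0,255,0),0,8,1)
cv2.imwrite('pics/w8.png',b);cv2.imwrite('pics/w8raw.png',im)
E
```

```text
17.2333 [ 560.76002603 -187.40454819  193.30858604] [ 3.14051228e+00  1.58540700e-04 -1.90423392e+00]
[[364.2, 183.4], [363.8, 237.3], [198.3, 66.1], [309.4, 66.6], [226.3, 198.9], [311.8, 199.1], [252.2, 174.8], [195.3, 194.7], [344.3, 195.2]]
```

View pics/w8.png

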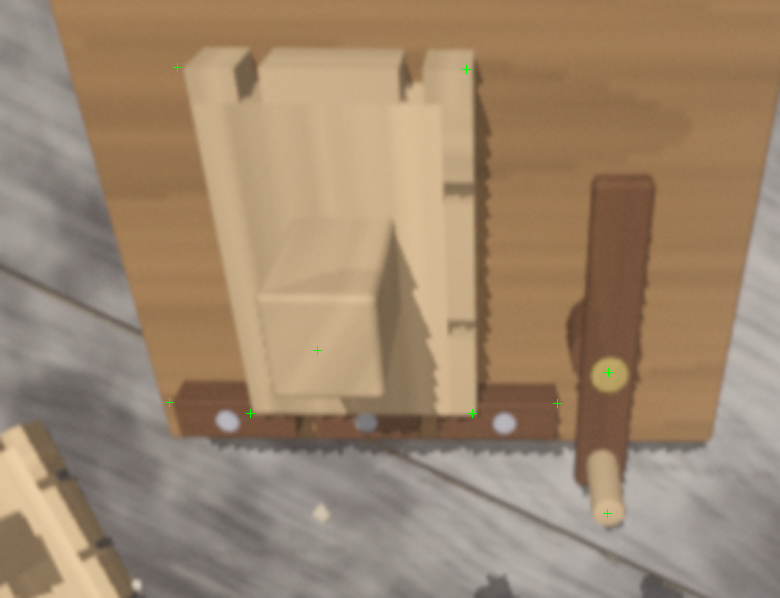

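This view shows the notched short end up-slope and the plain end on the bar line: its corners at crop (250,413) and (476,413) match the prediction. The foot looks about 1° skewed, so I'll square it with a closed-finger push on the middle of the upper end, leaving its yaw free.

Call:
servo_tool(series=[0.024, -0.001, 0, 0, 0.024, -0.001, 0, 0, 0.024, -0.001, 0, 0, 0.024, -0.001, 0, 0, 0.024, -0.001, 0, 0, 0.023, -0.001, 0, 0, 0, 0, 0, 0, 0, 0, 0, 0], gripper=0.0)

```text
clock: 17.9
eef_pos: [705.6, -192.4, 191.3]
tcp_rot: [3.139, 0.0, -1.902]
contact_force: [-0.2, 0.6, 0.0]
opening: 0.001
```

```bash
python3 - <<'E'
from h import *
im=cv2.imread('pics/w8raw.png');g=cv2.GaussianBlur(im,(3,3),0).astype(float)
sat=g[...,1]; 
# brightness edges along columns: foot end edge (bright->dark going down) and bed lower edge
for nm,cols,v0,v1 in [('footend',[228,235,240,243,300,305,309],190,206),('barbase',[205,212,218,224,318,326,334,342],180,194),('barlow',[205,215,225,235,300,315,325,340],200,215)]:
    for u in cols:
        d=np.abs(np.diff(g[v0:v1,u].sum(1)));w=d**2;print(nm,u,round(v0+.5+(w*np.arange(len(d))).sum()/w.sum(),2),end=' | ')
    print()
E
```

```text
footend 228 198.47 | footend 235 198.44 | footend 240 198.03 | footend 243 198.3 | footend 300 199.25 | footend 305 199.21 | footend 309 199.2 | 
barbase 205 185.97 | barbase 212 185.89 | barbase 218 186.05 | barbase 224 186.37 | barbase 318 186.58 | barbase 326 186.97 | barbase 334 187.04 | barbase 342 186.91 | 
barlow 205 207.91 | barlow 215 206.36 | barlow 225 212.0 | barlow 235 212.35 | barlow 300 208.63 | barlow 315 212.56 | barlow 325 206.52 | barlow 340 212.55 |
```

The foot end and the bar line differ by only about 0.3° in the image. The squaring push will take out what's left.

Call:
servo_tool(series=[0, 0, -0.03, 0, 0, 0, -0.03, 0, 0, 0, -0.02, 0, 0, 0, -0.008, 0, 0, 0, 0, 0, 0, 0, 0, 0])

```text
clock: 18.4
eef_pos: [704.9, -193.2, 105.7]
tcp_rot: [3.141, -0.0, -1.903]
contact_force: [-0.3, 0.1, 0.3]
opening: -0.001
```

Call:
servo_tool(series=[-0.0034, 0.0012, -0.002, 0, -0.0034, 0.0012, -0.002, 0, 0, 0, 0, 0])

```text
clock: 18.65
eef_pos: [697.8, -190.8, 102.3]
tcp_rot: [-3.141, 0.0, -1.903]
contact_force: [-0.6, 0.6, 0.1]
opening: 0.0
```

Call:
servo_tool(series=[0, 0, -0.004, 0, -0.0017, 0.0006, -0.001, 0, -0.0017, 0.0006, -0.001, 0, 0, 0, 0, 0])

```text
clock: 18.98
eef_pos: [694.3, -189.5, 95.1]
tcp_rot: [3.141, -0.0, -1.903]
contact_force: [0.5, 0.1, -0.4]
opening: 0.002
```

Call:
servo_tool(series=[-0.0017, 0.0006, -0.0008, 0, 0, 0, 0, 0, 0, 0, 0, 0])

```text
clock: 19.23
eef_pos: [693.1, -189.1, 94.6]
tcp_rot: [3.142, 0.0, -1.903]
contact_force: [0.5, 0.4, -1.1]
opening: 0.0
```

Call:
servo_tool(series=[-0.0017, 0.0006, -0.0006, 0, 0, 0, 0, 0, 0, 0, 0, 0])

```text
clock: 19.48
eef_pos: [692.1, -188.7, 94.4]
tcp_rot: [-3.14, 0.0, -1.903]
contact_force: [3.1, -1.4, 1.2]
opening: 0.001
```

Call:
servo_tool(series=[-0.0017, 0.0006, -0.0006, 0, 0, 0, 0, 0, 0, 0, 0, 0])

```text
clock: 19.73
eef_pos: [691.9, -188.6, 94.7]
tcp_rot: [-3.137, 0.0, -1.903]
contact_force: [6.6, -2.5, 2.0]
opening: -0.001
```

Call:
servo_tool(series=[-0.0017, 0.0006, -0.0006, 0, 0, 0, 0, 0, 0, 0, 0, 0])

```text
clock: 19.98
eef_pos: [691.7, -188.5, 95.0]
tcp_rot: [-3.133, 0.0, -1.903]
contact_force: [8.9, -3.8, 3.8]
opening: 0.002
```

Call:
servo_tool(series=[-0.0017, 0.0006, -0.0006, 0, 0, 0, 0, 0, 0, 0, 0, 0])

```text
clock: 20.23
eef_pos: [691.4, -188.4, 95.3]
tcp_rot: [-3.13, 0.0, -1.903]
contact_force: [12.9, -4.9, 5.9]
opening: 0.003
```

Call:
servo_tool(series=[0.008, -0.003, 0.004, 0, 0.006, -0.002, 0.015, 0, 0, 0, 0.03, 0, 0, 0, 0.035, 0, -0.03, 0, 0.02, 0, -0.03, 0, 0, 0, -0.03, 0, 0, 0, -0.03, 0, 0, 0])

```text
clock: 20.9
eef_pos: [578.5, -191.4, 196.3]
tcp_rot: [3.14, 0.0, -1.903]
contact_force: [-0.2, -0.3, 0.6]
opening: -0.002
```

Call:
servo_tool(series=[-0.02, 0, 0, 0, 0, 0, 0, 0, 0, 0, 0, 0], gripper=0.03)

```text
clock: 21.15
eef_pos: [559.4, -191.7, 196.4]
tcp_rot: [3.141, 0.0, -1.904]
contact_force: [1.0, -0.5, -0.2]
opening: 0.348
```

```bash
python3 - <<'E'
from h import *
grab_frame('top')
p=[602,-158,-.338]
c=calibration('wrist');im=grab_frame('wrist');s=sense();print(s['clock'],s['eef_pos'],s['tcp_rot'])
cv2.imwrite('pics/w9raw.png',im)
q=proj('wrist',j2w(p,[[0,35,20],[0,-35,20],[0,62,0],[0,-62,0],[0,62,14],[0,-62,14],[100,35,20],[100,-35,20],[-10,-75,56.5]]),c);print(q.round(1).tolist())
g=cv2.GaussianBlur(im,(3,3),0).astype(float)
def col(u,v0,v1):
    d=np.abs(np.diff(g[v0:v1,u].sum(1)));w=d**2;return round(v0+.5+(w*np.arange(len(d))).sum()/w.sum(),2)
def row(v,u0,u1):
    d=np.abs(np.diff(g[v,u0:u1].sum(1)));k=np.argmax(d);return u0+k+.5,int(d[k])
L,R=q[0],q[1]
print('end',[col(int(u),int(L[1])-8,int(L[1])+8) for u in (L[0]+4,L[0]+9,L[0]+14,R[0]-14,R[0]-9,R[0]-5)])
print('base',[col(int(u),int(q[2][1])-7,int(q[2][1])+7) for u in (L[0]-25,L[0]-18,L[0]-10,R[0]+8,R[0]+15,R[0]+22)])
v=int(L[1])-4
print('foot sides @row',v,row(v,int(L[0])-9,int(L[0])+9),row(v,int(R[0])-9,int(R[0])+9))
v=int((q[4][1]+q[2][1])/2)
print('bar ends @row',v,row(v,int(q[4][0])-9,int(q[4][0])+12),row(v,int(q[5][0])-9,int(q[5][0])+9))
E
```

```text
21.25 [ 561.05117798 -191.78713976  196.41783875] [-3.14129617e+00  1.25387153e-04 -1.90300050e+00]
[[223.3, 201.1], [307.8, 201.5], [197.4, 188.1], [339.4, 188.7], [192.8, 197.0], [340.1, 197.6], [195.1, 71.0], [304.5, 71.6], [358.8, 239.4]]
end [np.float64(201.07), np.float64(200.82), np.float64(200.49), np.float64(200.61), np.float64(201.6), np.float64(201.6)]
base [np.float64(188.9), np.float64(188.23), np.float64(188.24), np.float64(189.27), np.float64(189.37), np.float64(189.33)]
foot sides @row 197 (np.float64(223.5), 77) (np.float64(308.5), 95)
bar ends @row 192 (np.float64(195.5), 40) (np.float64(346.5), 49)
```

The foot end is parallel to and on the bar line within about 0.5 px, and centred within about 1 mm. Now I'll close the button.

Call:
servo_tool(series=[-0.004, -0.008, -0.02, 0, -0.004, -0.008, -0.02, 0, -0.004, -0.0085, -0.02, 0, 0, 0, -0.02, 0, 0, 0, 0, 0, 0, 0, 0, 0, 0, 0, 0, 0])

```text
clock: 21.83
eef_pos: [549.5, -216.3, 116.9]
tcp_rot: [-3.141, 0.0, -1.903]
contact_force: [-0.4, 0.7, 0.6]
opening: 0.355
```

Call:
servo_tool(series=[0, 0, -0.02, 0, 0, 0, -0.016, 0, 0, 0, -0.008, 0, 0, 0, 0, 0, 0, 0, 0, 0, 0, 0, 0, 0])

```text
clock: 22.33
eef_pos: [549.3, -216.4, 73.5]
tcp_rot: [-3.14, -0.0, -1.903]
contact_force: [-0.1, 0.1, 0.7]
opening: 0.346
```

Call:
servo_tool(series=[0, 0, 0, 0, 0, 0, 0, 0, 0, 0, 0, 0], gripper=0.0, newtons=25)

```text
clock: 22.58
eef_pos: [548.9, -216.5, 73.1]
tcp_rot: [-3.14, -0.0, -1.903]
contact_force: [-1.3, -0.2, 4.5]
opening: 0.097
```

Call:
servo_tool(series=[-0.0005, -0.002, 0, 0, -0.001, -0.0043, 0.0003, 0, -0.0004, -0.0043, 0.0005, 0, 0.0001, -0.0043, 0.0007, 0, 0.0007, -0.0042, 0.001, 0, 0.0012, -0.0041, 0.0012, 0, 0.0017, -0.0038, 0.0014, 0])

```text
clock: 23.17
eef_pos: [548.1, -242.4, 76.8]
tcp_rot: [3.137, 0.001, -1.903]
contact_force: [-7.5, 1.4, 4.0]
opening: 0.098
```

Call:
servo_tool(series=[0.0022, -0.0035, 0.0015, 0, 0.0027, -0.0031, 0.0017, 0, 0.0031, -0.0026, 0.0018, 0, 0.0034, -0.0021, 0.0018, 0, 0.0037, -0.0016, 0.0019, 0, 0.002, -0.0006, 0.001, 0, 0, 0, 0, 0])

```text
clock: 23.75
eef_pos: [566.4, -257.9, 87.3]
tcp_rot: [3.14, -0.002, -1.902]
contact_force: [-7.2, -5.5, 5.8]
opening: 0.098
```

Call:
servo_tool(series=[0.0017, -0.0006, 0.0008, 0, 0.0017, -0.0006, 0.0008, 0, 0, 0, 0, 0])

```text
clock: 24.0
eef_pos: [567.5, -258.3, 87.8]
tcp_rot: [3.135, -0.002, -1.903]
contact_force: [-11.6, -3.9, 2.9]
opening: 0.101
```

Call:
servo_tool(series=[0, 0, 0, 0, 0, 0, 0, 0, 0, 0, 0.03, 0, 0, 0, 0.035, 0, -0.005, 0.02, 0.035, 0, -0.005, 0.02, 0.01, 0, 0, 0.02, 0, 0, 0, 0, 0, 0], gripper=0.035)

```text
clock: 24.67
eef_pos: [561.4, -195.4, 200.3]
tcp_rot: [-3.139, 0.001, -1.902]
contact_force: [0.1, 0.3, -0.4]
opening: 0.409
```

```bash
python3 - <<'E'
from h import *
grab_frame('top')
p=[602,-158,-.338]
c=calibration('wrist');im=grab_frame('wrist');s=sense();print(s['clock'],s['eef_pos'],s['tcp_rot'])
cv2.imwrite('pics/w10raw.png',im)
q=proj('wrist',j2w(p,[[0,35,20],[0,-35,20],[22,-75,31.5],[22,-107,56.5],[22,-20,30.5],[50,0,68],[0,62,0],[0,-62,0]]),c);print(q.round(1).tolist())
o=np.array([max(0,int(q[5][0])-90),max(0,int(q[5][1])-110)])
b=cv2.resize(im[o[1]:o[1]+220,o[0]:o[0]+290],None,fx=2.7,fy=2.7,interpolation=cv2.INTER_CUBIC)
for u in q: cv2.drawMarker(b,tuple(int(v) for v in (u-o)*2.7),(0,255,0),0,8,1)
cv2.imwrite('pics/w10.png',b)
E
```

```text
24.7667 [ 561.15990104 -197.55524193  199.04821381] [-3.14027740e+00 -6.73786447e-05 -1.90146711e+00]
[[219.4, 203.4], [302.8, 204.0], [353.1, 189.2], [400.2, 208.1], [282.1, 188.0], [242.4, 181.4], [194.0, 190.4], [334.3, 191.3]]
```

View pics/w10.png

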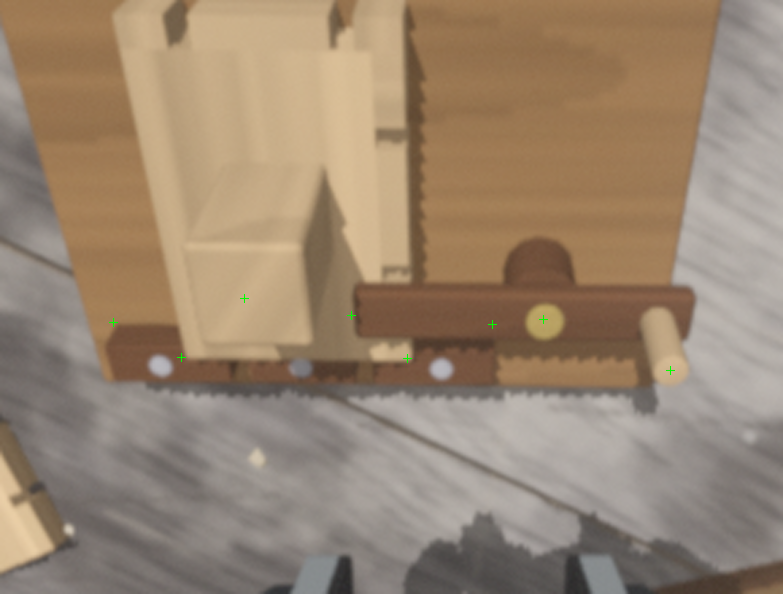

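The button is closed: its arm lies along the bar over the foot's edge, at crop (358,310) to (690,315), and the peg is on its predicted mark. The foot end is still on the bar line. Handing in.

```bash
python3 -c "
from rig import *
print(sense()['clock'],sense()['contact_force']);print(sign_off())"
```

```text
24.7667 [-1.18547317 -0.43409317 -0.28373706]
the job is handed in; nothing more can be done
None
```

The job is done and handed in at 24.8 s. The foot's plain short end is against the stop bar and the turnbutton is closed over its edge.

**What I did**
- I swung the turnbutton open by its peg. The picture showed it at about 1.57.
- I lifted the foot by its post, gave it the quarter turn counter-clockwise and set it flat on the bench. There I regrasped it across the other pair of post faces and laid it on the slope.
- I pushed the foot down to the bar. I then squared it with a closed-finger push of about 14 N on its upper end.
- I swung the turnbutton back until it would go no further.

**Last checks**
- **Plain end:** it was on the bar line within about 0.5 px. The foot had looked about 1° skewed before the squaring push, though fitting edges in that same picture gave only 0.3°. After the push the end was parallel to the bar.
- **Centring:** the foot was centred to within about 1 mm. One bar-end edge reading was unreliable, so this rests on the foot's sides and the saw slots.
- **Turnbutton:** its peg and pivot were on the predicted fully closed marks, with the arm over the foot's edge.
- **Loose things:** I never deliberately touched any of them, but I didn't measure their positions again at the end.

Forces stayed well below the limits. The largest reading was about 34 N, when the held foot first touched the bench.

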